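# Refit the washed tube deck on the carousel

## Task

The washed tube deck goes back on its carousel: pick it up by one of its grip tabs, lower it squarely over the tall rod, and turn it gently until it drops over the drive pin and sits fully home, flat on the drive disc. Do not force it or drop it down the rod, and do not tip over the bottle, the beaker or the jar. Let go of it and leave it there.

Things in the scene. Friction and masses are not known exactly. Their poses are not given: they have to be found in the camera images.
- carousel: The carousel, fixed to the bench: a grey housing 150 x 150 mm and 50 mm high; origin at the centre of its underside, z up along the rod. From its middle rises a steel rod 16 mm in diameter, its tip 165 mm above the bench, the last 10 mm tapered to 8 mm. More than 40 N between deck and carousel counts as forcing.
- rod_tip (a point): Centre of the rod's tip, 165 mm above the bench on the rod's axis.
- seat (a point): Rod axis at the flat top, 58 mm above the bench, of the steel drive disc (84 mm wide, does not turn by hand). One brass drive pin, 8 mm thick, end slightly tapered, stands on it 30 mm from the axis, 9 mm high. Its angle about the rod is not known from the carousel's axes: see or feel it. Home: deck underside on the disc; on top of the pin the deck is 9 mm too high.
- deck_center (a point): Loose white plastic deck, about 0.3 kg, flat on the bench at the start: point on its bore axis half-way up, 31 mm above the underside; z up. Plate 160 (x) x 100 (y) x 10 mm thick; hub 34 mm wide rises to 36 mm above the underside; bore through both 18 mm. Six 11 mm pin holes on a 30 mm radius, every 60 degrees from +x; any fits the pin. Four 18 mm tube holes near the corners.
- tab_a (a point): Grip point of the deck's upright tab at x = +65 mm, y = 0 from the bore axis, 50 mm above the underside. Tab: 14 mm thick along the deck's x, 24 mm wide along its y, from 10 to 62 mm above the underside. Either tab will do. The rod comes up through the hub, so hold the deck by a tab, beside the rod.
- tab_b (a point): The same on the opposite tab, at x = -65 mm from the bore axis, 50 mm above the underside; axes as the deck's.
- media_bottle: Glass bottle, 70 mm across, 150 mm high, standing; origin at the centre of its underside, z up.
- beaker: Empty glass beaker, 70 mm across, 90 mm high, standing; origin at the centre of its underside, z up.
- jar: Closed brown jar, 60 mm across, 75 mm high, standing; origin at the centre of its underside, z up.
There are look-alikes about, which are no part of the job. Leave any turquoise look-alike of the carousel alone.

How it is judged:
By the outcome, as a careful person would: the job done as asked, in the order asked, and still so for the second after the job is handed in, with the robot touching nothing.
It also fails if it takes over 67 s, if anything falls off the work surface, if the arm or the gripper's body presses on something with over 40 N, if the wrist force passes 120 N, or if a joint passes its speed limit or range.

## Robot

A 6-joint arm with a two-finger parallel gripper is mounted at the origin on the work surface. World frame = base frame: x ahead of the robot, y to its left, z up, the work surface at z = 0. Lengths are in m, angles in rad, forces in N, time in s.
With the tool pointing down it reaches from about 0.3 to 0.775 m from the base axis. Payload 14.6 kg.
Tool frame: the origin (TCP) lies between the finger pads; the fingertips stand 8 mm ahead of it and the grasp point (between the pads) lies 11 mm behind it; x points along the fingers, y is the direction in which the jaws open and shut, and the axes are right-handed (so a half turn about x gives the same grasp; the last joint's range is limited). The gripper opens to 94 mm and grips with 3 to 60 N. Pads are 16 mm wide; open, the fingers measure 119 mm over their backs; the gripper's body (75 mm by 177 mm) begins 78 mm behind the grasp point.
Start: joints at [-1.245, 0.3, 1.521, -0, 1.321, -0.067], TCP at [0.211, -0.508, 0.179] pointing down, gripper open.
Joint ranges: [-3.03, 3.03], [-0.79, 2.21], [0.23, 2.52], [-1.04, 4.18], [0, 3.07], [-2.55, 2.55]. Speed limits (rad/s): [2.22, 2.22, 2.57, 3.14, 3.14, 3.14].

## Interface

Orientations are given as [roll, pitch, yaw] about the fixed x, y, z axes, in that order (R = Rz(yaw) Ry(pitch) Rx(roll)).
In Python, from station import ctrl gives the robot as it stands.
- The arm moves only by the shell command python3 -m creep 'ROWS' [FORCE]. ROWS is a JSON object of lists of equal length, an entry for each row: "hand": the closure, from -1 (fully open) to 1 (shut); "slide": the shift along the tool's x, y, z in m, a list of three; "spin": the turn about the tool's x in degrees. A call has 1 to 12 rows; each row is the pose to reach, as a shift and turn from the pose commanded when the call began, along the tool's axes at that moment; what a row does not reach only later rows make up. A row lasts 1/12 s, in which the tool goes at most 41.7 mm and 7.16 degrees, less where a joint would pass 70% of its speed; a pose out of reach is approached as far as the arm can. A call with a gripper value outside its range is refused whole. The fingers move at their own pace and stop on an object; FORCE is the grip in N (left out, the last holds). Time passes only in rows, so rows that repeat a pose let the fingers close. It gives the time, the measured TCP pose, the force and the opening at its end, in the units of the state.
- ctrl.get_obs(): the state, without advancing time (a new reading comes with each control period).
- ctrl.camera(name): name is "scene" or "top" or "wrist"; returns the picture (384x512x3 uint8, red, green, blue); there is no depth.
- ctrl.calibration(name): a dict with "K" (3x3 intrinsics, pixels), "R" (3x3) and "t" (3): a world point X has camera coordinates R X + t. Camera axes: x right, y down, z forward; pixel columns grow to the right and rows downward; lengths in m; the calibration is good to about 2 mm. A picture is of the moment at which its call begins: read the wrist's pose just before it. calibration takes no time and is no camera call; for the wrist camera it gives the pose at the moment of the call.
- ctrl.hand_in(): hands the job in, once; it reports no verdict.
The state is a dict: "time_s": time; "qpos": joint angles; "joint_vel": joint speeds; "tau": joint torques, N m; "ee_pos": TCP position; "eef_rot": TCP orientation; "force": force on the tool from outside, world axes, zero at the start; "moment": the same for the moment, N m; "grip_width": finger opening in m.
Only numpy, scipy, OpenCV 4.12 (cv2) and the standard library are available. Lean on these libraries where they do the work, as an engineer would, in place of code of your own. Each camera call takes 0.05 s, during which the arm holds its last target.

## Working session

There is one attempt and no reset: what is moved stays moved. The work goes in short steps, Python scripts to look and compute and a shell command to move; the robot and the scene stay as the last step left them, time stands still between calls to the robot, and variables do not carry over. Pictures are saved under pics/ and viewed, and the job is handed in when it is done.

```bash
ls; mkdir -p pics; python3 - <<'E'
from station import ctrl
import cv2
o=ctrl.get_obs(); print({k:(v if not hasattr(v,'round') else v) for k,v in o.items()})
for n in ["scene","top","wrist"]:
    cv2.imwrite(f"pics/{n}0.png",ctrl.camera(n)[:,:,::-1])
    c=ctrl.calibration(n); print(n,c)
E
```

```text
pics
{'time_s': 0.0, 'qpos': array([-1.24459614e+00,  3.00484596e-01,  1.52154475e+00, -1.07465873e-05,
        1.32071702e+00, -6.66148233e-02]), 'joint_vel': array([ 0.00040236, -0.00012713,  0.0009193 ,  0.00066057,  0.0002607 ,
        0.0003198 ]), 'tau': array([-7.48854836e-04, -5.31803691e+01, -3.52741635e+01,  7.07976683e-02,
        2.45307258e-02, -1.48669164e-04]), 'ee_pos': array([ 0.21043051, -0.50784526,  0.17799432]), 'eef_rot': array([-1.628389  ,  1.56964257,  1.90602133]), 'force': array([0.13003401, 0.49412712, 0.70410702]), 'moment': array([-0.00154402, -0.05566755,  0.0501316 ]), 'grip_width': 0.09423085015254748}
scene {'K': array([[466.36777787,   0.        , 254.68959747],
       [  0.        , 466.36777787, 191.76175209],
       [  0.        ,   0.        ,   1.        ]]), 'R': array([[-0.80046296,  0.59936596,  0.00441507],
       [ 0.33043227,  0.4474193 , -0.8310418 ],
       [-0.50007356, -0.6637593 , -0.55619244]]), 't': array([ 0.40706353, -0.0576749 ,  1.5985534 ])}
top {'K': array([[480.5173569 ,   0.        , 255.83392478],
       [  0.        , 480.5173569 , 194.99796205],
       [  0.        ,   0.        ,   1.        ]]), 'R': array([[ 0.01476059, -0.99989037, -0.00117364],
       [-0.99495099, -0.01457112, -0.09929856],
       [ 0.09927057,  0.00263342, -0.99505699]]), 't': array([0.00351833, 0.53874107, 1.67551251])}
wrist {'K': array([[340.81848898,   0.        , 255.24444622],
       [  0.        , 340.81848898, 196.4983986 ],
       [  0.        ,   0.        ,   1.        ]]), 'R': array([[ 3.83589283e-01, -9.23503796e-01,  3.39098234e-06],
       [-8.86268391e-01, -3.68122042e-01,  2.81095180e-01],
       [-2.59591218e-01, -1.07828104e-01, -9.59679894e-01]]), 't': array([-0.55003836, -0.03034554,  0.39193365])}
```

View pics/scene0.png

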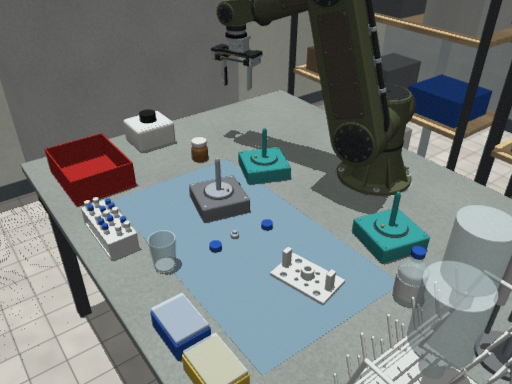

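View pics/top0.png

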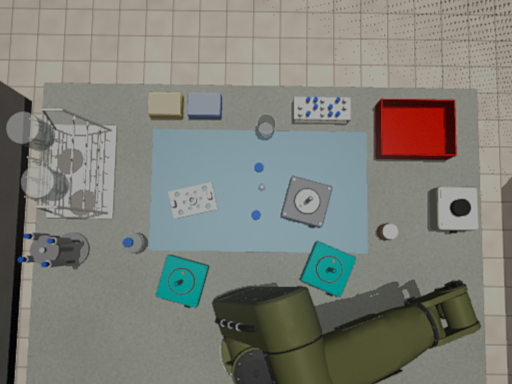

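View pics/wrist0.png

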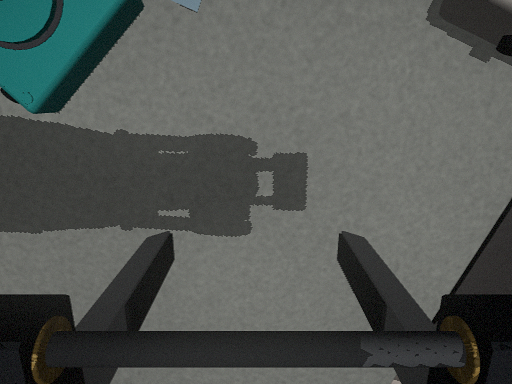

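The scene shows the deck at top px (193,200) with two tabs, and the grey carousel at (307,201). There are turquoise look-alikes at (183,281) and (328,269), and the beaker, bottle and jar stand clear. Next I'll enlarge the two parts.

```bash
python3 - <<'E'
import cv2,numpy as np
t=cv2.imread('pics/top0.png');s=cv2.imread('pics/scene0.png')
def c(im,x,y,w,h,f): return cv2.resize(im[y:y+h,x:x+w],None,fx=f,fy=f,interpolation=cv2.INTER_CUBIC)
a=c(t,160,170,66,50,6);b=c(t,274,172,66,60,6)
d=c(s,265,240,85,65,4.6);e=c(s,180,150,85,75,4.6)
def pad(i): 
    o=np.zeros((300 if i is not None else 0,400,3),np.uint8); i=cv2.resize(i,None,fx=1,fy=1)[:300,:400]; o[:i.shape[0],:i.shape[1]]=i; return o
cv2.imwrite('pics/crop0.png',np.vstack([np.hstack([pad(a),pad(b)]),np.hstack([pad(d),pad(e)])]))
E
```

```text
(no output)
```

View pics/crop0.png

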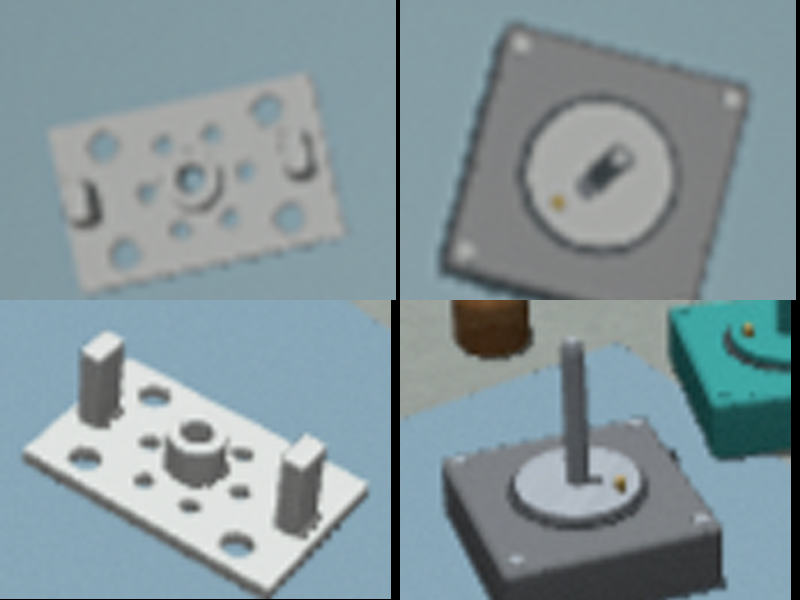

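```bash
cat > h.py <<'E'
import numpy as np,cv2
from station import ctrl
def ray(c,uv):
    K,R,t=map(np.asarray,(c["K"],c["R"],c["t"]))
    d=R.T@np.linalg.solve(K,np.array([uv[0],uv[1],1.0])); return -R.T@t,d
def onz(c,uv,z):
    o,d=ray(c,uv); return o+d*(z-o[2])/d[2]
def proj(c,X):
    p=c["K"]@(c["R"]@np.asarray(X)+c["t"]); return p[:2]/p[2]
def tri(c1,u1,c2,u2):
    o1,d1=ray(c1,u1);o2,d2=ray(c2,u2)
    A=np.stack([d1,-d2],1);s=np.linalg.lstsq(A,o2-o1,rcond=None)[0]
    a=o1+s[0]*d1;b=o2+s[1]*d2; return (a+b)/2,np.linalg.norm(a-b)
def big(im,x,y,w,h,f): return cv2.resize(im[y:y+h,x:x+w],None,fx=f,fy=f,interpolation=cv2.INTER_CUBIC)
E
python3 - <<'E'
from h import *
np.set_printoptions(precision=4,suppress=True)
t=cv2.imread('pics/top0.png');c=ctrl.calibration('top');s=ctrl.calibration('scene')
hsv=cv2.cvtColor(t,cv2.COLOR_BGR2HSV)
# deck
F=8
def roi(x,y,w,h): 
    return cv2.cvtColor(big(t,x,y,w,h,F),cv2.COLOR_BGR2HSV)
def full(p,x,y): return ((np.asarray(p,float)+.5)/F-.5)+[x,y]
x,y,w,h=160,175,66,50
r=roi(x,y,w,h); m=((r[...,1]<45)&(r[...,2]>100)).astype(np.uint8)
m=cv2.morphologyEx(m,cv2.MORPH_CLOSE,np.ones((5,5)))
cs,_=cv2.findContours(m,cv2.RETR_CCOMP,cv2.CHAIN_APPROX_NONE)
k=max(cs,key=cv2.contourArea); rect=cv2.minAreaRect(k); bx=full(cv2.boxPoints(rect),x,y)
P=np.array([onz(c,p,0.008)for p in bx]); print('deck',P[:,:2],P.mean(0)[:2],[np.linalg.norm(P[i]-P[i-1]) for i in range(4)])
e=[P[i]-P[i-1] for i in range(4)];l=max(e,key=np.linalg.norm);print('angle',np.degrees(np.arctan2(l[1],l[0]))%180)
for q in cs:
    A=cv2.contourArea(q)
    if 60<A<2500:
        (u,v),rr=cv2.minEnclosingCircle(q);M=cv2.moments(q);p=full([M['m10']/A,M['m01']/A],x,y);print('hole',A,p,onz(c,p,0.01)[:2])
# disc
x,y,w,h=274,172,66,60
r=roi(x,y,w,h);m=((r[...,2]>145)).astype(np.uint8)
k=max(cv2.findContours(m,cv2.RETR_EXTERNAL,cv2.CHAIN_APPROX_NONE)[0],key=cv2.contourArea)
el=cv2.fitEllipse(k);p=full(el[0],x,y);D=onz(c,p,.058);print('disc',p,np.array(el[1])/F,D, 'exp diam px',84e-3*480/ (c['R']@D+c['t'])[2])
m=((r[...,1]>110)&(abs(r[...,0].astype(int)-22)<10)).astype(np.uint8)
M=cv2.moments(m,True);p=full([M['m10']/M['m00'],M['m01']/M['m00']],x,y);B=onz(c,p,.065);print('pin',p,M['m00']/64,B,np.linalg.norm((B-D)[:2]),np.degrees(np.arctan2(*(B-D)[1::-1])))
print('rod tip would be at top',proj(c,[*D[:2],.165]),'scene',proj(s,[*D[:2],.165]), proj(s,D))
E
```

```text
deck [[0.5521 0.3342]
 [0.5909 0.1696]
 [0.4862 0.1443]
 [0.4478 0.308 ]] [0.5192 0.239 ] [np.float64(0.10755463312844894), np.float64(0.1691473896764913), np.float64(0.10775706301700444), np.float64(0.16812546259499156)]
angle 103.28574539939665
hole 580.5 [180.4992 212.0048] [0.4754 0.2792]
hole 111.0 [189.6909 207.9887] [0.4903 0.2468]
hole 112.5 [197.8801 206.046 ] [0.4976 0.2178]
hole 576.5 [207.8809 205.9347] [0.4986 0.1821]
hole 86.0 [184.181  201.7103] [0.5125 0.2672]
hole 653.0 [175.0705 204.2584] [0.5028 0.2994]
hole 596.5 [191.396  199.2632] [0.5216 0.2416]
hole 121.5 [200.5834 198.1997] [0.5259 0.2089]
hole 203.5 [210.5774 198.4654] [0.5255 0.1731]
hole 129.0 [186.7408 193.833 ] [0.5409 0.2588]
hole 537.0 [176.8055 194.0418] [0.5396 0.2944]
hole 77.5 [194.866 192.009] [0.5479 0.2299]
hole 554.0 [204.0861 187.9146] [0.5631 0.1973]
disc [306.5 201.5] [70.4343 78.424 ] [ 0.5154 -0.1649  0.058 ] exp diam px 24.164984176802413
pin [299.8996 205.1989] 0.515625 [ 0.5016 -0.1414  0.065 ] 0.0272123560804458 120.41082779097248
rod tip would be at top [309.9148 198.6748] scene [219.1224 158.0277] [220.4597 188.689 ]
```

```bash
python3 - <<'E'
from h import *
np.set_printoptions(precision=4,suppress=True)
t=cv2.imread('pics/top0.png');c=ctrl.calibration('top');s=ctrl.calibration('scene')
F=8
x,y,w,h=289,186,36,30
r=cv2.cvtColor(big(t,x,y,w,h,F),cv2.COLOR_BGR2GRAY)
def full(p,x,y): return ((np.asarray(p,float)+.5)/F-.5)+[x,y]
print(r[120,::8],r[40,::8])
for th in (135,145,155):
    m=(r>th).astype(np.uint8)
    k=max([q for q in cv2.findContours(m,cv2.RETR_EXTERNAL,cv2.CHAIN_APPROX_NONE)[0] if not (q.min()<=0)],key=cv2.contourArea)
    k=cv2.convexHull(k)
    el=cv2.fitEllipse(k);p=full(el[0],x,y);D=onz(c,p,.058);print('disc',p,np.array(el[1])/F,D)
# view rod tip
S=cv2.imread('pics/scene0.png')
a=big(S,200,145,40,40,10);b=big(t,289,186,36,36,10)
cv2.imwrite('pics/rod0.png',np.hstack([a,np.zeros((400,10,3),np.uint8),cv2.copyMakeBorder(b,0,40,0,0,0)]))
E
```

```text
[128 128 129 132 114  85 122 168 172 170 168 167 169 170 170 155 115  71
  57  59  65  90 130 160 169 170 169 168 169 175 150 111 113 126 127 126] [125 128 129 128 127 127 128 129 128 111  90 103 139 161 168 173 173 173
 173 173 173 172 168 166 152 126 108 110 122 128 127 127 127 127 126 126]
disc [306.913  200.5904] [23.6954 23.9753] [ 0.5186 -0.1663  0.058 ]
disc [306.9032 200.6133] [23.3051 23.6364] [ 0.5185 -0.1663  0.058 ]
disc [306.8949 200.6078] [22.846  23.2205] [ 0.5185 -0.1662  0.058 ]
```

View pics/rod0.png

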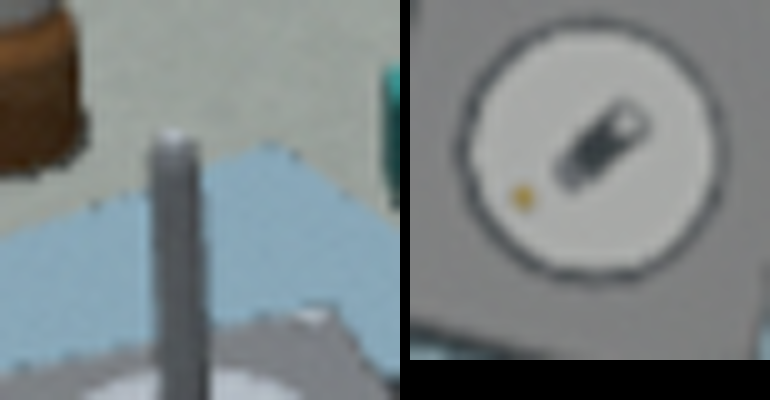

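```bash
python3 - <<'E'
from h import *
np.set_printoptions(precision=4,suppress=True)
c=ctrl.calibration('top');s=ctrl.calibration('scene')
D=np.array([.5185,-.1663])
print(tri(c,(310.5,197.7),s,(216.8,158)))
print('tip proj from disc',proj(c,[*D,.165]),proj(s,[*D,.165]),onz(c,(310.5,197.7),.165),onz(s,(216.8,158.2),.165))
# pin: scene crop0: (620-400,484-300)/4.6+(180,150)
ps=np.array([220,184])/4.6+[180,150]-.4; pt=(299.95,205.2)
print('pin',tri(c,pt,s,ps), onz(c,pt,.067),onz(s,ps,.067))
B=onz(c,pt,.067)[:2];print(np.linalg.norm(B-D),np.degrees(np.arctan2(*(B-D)[::-1])))
# deck in scene: tabs tops check
A=np.radians(103.2);d=np.array([np.cos(A),np.sin(A)]);C=np.array([.5192,.2383])
for sg in(1,-1):
    X=[*(C+sg*.065*d),.062];print('tab',X,proj(s,X),proj(c,X))
E
```

```text
(array([ 0.5198, -0.1677,  0.1651]), np.float64(0.0030317783174056566))
tip proj from disc [310.3516 197.7346] [217.9666 158.1467] [ 0.5186 -0.1668  0.165 ] [ 0.5214 -0.1681  0.165 ]
pin (array([ 0.503 , -0.1428,  0.0614]), np.float64(0.002790116282698404)) [ 0.5015 -0.1414  0.067 ] [ 0.5086 -0.1367  0.067 ]
0.03015047274392009 124.38232694391056
tab [np.float64(0.5043571934428074), np.float64(0.30158262868675545), 0.062] [332.0388 272.4729] [171.9338 202.6125]
tab [np.float64(0.5340428065571926), np.float64(0.17501737131324457), 0.062] [288.1633 249.2547] [208.664  194.6198]
```

```bash
cat >> h.py <<'E'
from scipy.spatial.transform import Rotation as Ro
np.set_printoptions(precision=4,suppress=True)
def pose():
    o=ctrl.get_obs(); R=Ro.from_euler('xyz',o['eef_rot']).as_matrix(); return np.array(o['ee_pos']),R,o
def az(v): return np.degrees(np.arctan2(v[1],v[0]))
def st():
    p,R,o=pose(); print('t',round(o['time_s'],2),'p',p,'x',R[:,0],'az y',round(az(R[:,1]),2),'az z',round(az(R[:,2]),2),'F',np.round(o['force'],1),'w',round(o['grip_width'],4),'q',np.round(o['qpos'],2)); return p,R,o
E
python3 - <<'E'
from h import *
p,R,o=st(); print(R)
c=ctrl.calibration('wrist');cc=-c['R'].T@c['t']; print('cam in tool',R.T@(cc-p), 'cam axes in tool\n',c['R']@R)
t=ctrl.calibration('top')
for n,uv,z in(('bottle',(133,243),.1),('beaker',(265,127),.05),('jar',(390,231),.07),('tq1',(328,269),.05),('tq2',(182,281),.05)): print(n,onz(t,uv,z))
E
```

```text
t 0.15 p [ 0.2105 -0.5079  0.1781] x [-0.0003  0.0008 -1.    ] az y -67.49 az z -157.49 F [-0.7  0.1 -0. ] w 0.0943 q [-1.24  0.3   1.52  0.    1.32 -0.07]
[[-0.0003  0.3828 -0.9238]
 [ 0.0008 -0.9238 -0.3828]
 [-1.     -0.0008 -0.0001]]
cam in tool [-0.2065  0.     -0.0815] cam axes in tool
 [[-0.0008  1.     -0.0009]
 [-0.2812  0.0006  0.9597]
 [ 0.9597  0.0011  0.2812]]
bottle [0.3634 0.4212 0.1   ]
beaker [ 0.779  -0.0175  0.05  ]
jar [ 0.4171 -0.4501  0.07  ]
tq1 [ 0.2841 -0.2407  0.05  ]
tq2 [0.2359 0.2605 0.05  ]
```

```bash
python3 -m creep '{"hand":[-1,-1,0,0,0,0,0,0,0,0,0,0],"slide":[[-0.04,0,0],[-0.07,0,0],[-0.07,-0.025,-0.028],[-0.07,-0.05,-0.056],[-0.07,-0.075,-0.084],[-0.07,-0.1,-0.11],[-0.07,-0.127,-0.14],[-0.07,-0.152,-0.168],[-0.07,-0.178,-0.196],[-0.07,-0.203,-0.224],[-0.07,-0.228,-0.252],[-0.07,-0.254,-0.28]],"spin":[0,0,0,0,0,0,0,0,0,0,0,0]}'
```

```text
time_s: 1.15
ee_pos: [0.3722, -0.1645, 0.2486]
eef_rot: [2.333, 1.571, -0.416]
force: [2.1, -0.5, 0.2]
grip_width: 0.0469
```

```bash
python3 -m creep '{"hand":[0,0,0,0,0,0,0,0,0,0,0,0],"slide":[[0,-0.025,-0.028],[0,-0.05,-0.056],[0,-0.075,-0.084],[0,-0.1,-0.11],[0,-0.127,-0.14],[0,-0.152,-0.168],[0,-0.178,-0.196],[0,-0.203,-0.224],[0,-0.228,-0.252],[0,-0.253,-0.28],[0,-0.253,-0.28],[0,-0.253,-0.28]],"spin":[5,9.3,9.3,9.3,9.3,9.3,9.3,9.3,9.3,9.3,9.3,9.3]}'; python3 - <<'E'
from h import *
st()
cv2.imwrite('pics/w1.png',ctrl.camera('wrist')[:,:,::-1]);st()
E
```

```text
time_s: 2.15
ee_pos: [0.5337, 0.1759, 0.2474]
eef_rot: [0.021, 1.569, -2.887]
force: [-0.4, -0.8, -0.8]
grip_width: 0.0466
t 2.15 p [0.5337 0.1759 0.2474] x [-0.0018 -0.0005 -1.    ] az y -76.66 az z -166.66 F [-0.4 -0.8 -0.8] w 0.0466 q [ 0.25  0.29  1.38 -0.    1.48  1.59]
t 2.2 p [0.5336 0.1748 0.2479] x [-0.0012 -0.0005 -1.    ] az y -76.74 az z -166.74 F [ 0.2 -1.2  0.3] w 0.047 q [ 0.25  0.28  1.38 -0.    1.48  1.59]
```

View pics/w1.png

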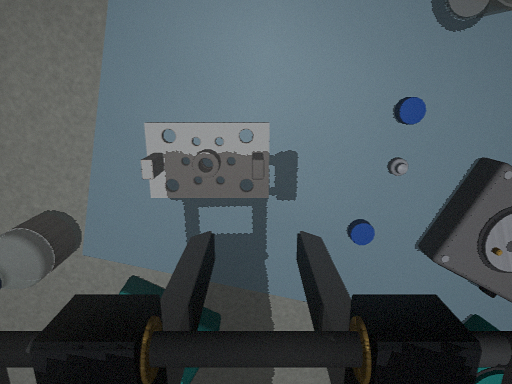

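The wrist view shows the deck squarely below, with its tube holes at px (169,135), (246,135), (172,185) and (246,185). The near tab is at (258,165), and the brass pin is just visible at the right edge at (498,252).

```bash
python3 - <<'E'
from h import *
im=cv2.imread('pics/w1.png');c=ctrl.calibration('wrist');p,R,o=pose()
g=cv2.cvtColor(big(im,140,115,140,90,6),cv2.COLOR_BGR2HSV)
cv2.imwrite('pics/w1c.png',big(im,140,115,133,90,6))
m=((g[...,1]<60)&(g[...,2]>60)).astype(np.uint8)
cs,h=cv2.findContours(m,cv2.RETR_CCOMP,cv2.CHAIN_APPROX_NONE)
for q in cs:
    A=cv2.contourArea(q)
    if 300<A<8000:
        M=cv2.moments(q);u=(np.array([M['m10'],M['m01']])/A+.5)/6-.5+[140,115];print(round(A),u,onz(c,u,.01)[:2])
C=np.array([.5192,.2383]);d=np.array([np.cos(np.radians(103.2)),np.sin(np.radians(103.2))])
print('pred hub top',proj(c,[*C,.036]),'tab b top',proj(c,[*(C-.065*d),.062]),'tab a',proj(c,[*(C+.065*d),.062]))
print('pin from wrist',onz(c,(498,252),.067))
E
```

```text
430 [262.686  200.5187] [0.4829 0.1517]
602 [245.9139 200.8703] [0.4771 0.1739]
580 [235.0653 201.7555] [0.4725 0.188 ]
1056 [225.8266 201.8304] [0.4695 0.2003]
1282 [215.8573 201.005 ] [0.4675 0.2137]
709 [204.2701 201.4435] [0.4633 0.229 ]
533 [196.5725 201.7134] [0.4605 0.2392]
699 [187.6815 201.476 ] [0.458 0.251]
355 [273.3854 196.1817] [0.4922 0.139 ]
614 [245.5625 189.535 ] [0.4926 0.1779]
647 [169.0359 188.7624] [0.4699 0.2787]
366 [245.8135 184.4107] [0.4997 0.1792]
326 [273.3959 181.9208] [0.5116 0.1439]
330 [241.6502 183.0633] [0.5002 0.185 ]
387 [172.9161 180.9007] [0.4819 0.2754]
400 [196.1306 181.9997] [0.4876 0.2448]
1648 [271.5623 175.8548] [0.5191 0.1483]
600 [271.2422 162.34  ] [0.5367 0.1532]
2439 [203.2125 166.754 ] [0.5102 0.2395]
322 [183.3425 162.4569] [0.5099 0.2661]
510 [147.4097 157.8458] [0.5051 0.3131]
6722 [157.3499 164.037 ] [0.4999 0.2991]
1856 [256.8911 155.5041] [0.5412 0.1737]
307 [270.3407 153.7429] [0.5475 0.1571]
2153 [213.0963 155.0219] [0.5286 0.2298]
763 [168.8149 138.3474] [0.5367 0.2898]
604 [270.6484 138.6486] [0.5667 0.1615]
962 [170.2211 132.5863] [0.5444 0.2892]
382 [248.6723 120.6144] [0.5824 0.1943]
340 [205.4548 120.6206] [0.5697 0.2479]
364 [194.5081 120.5793] [0.5665 0.2615]
414 [227.6364 120.516 ] [0.5763 0.2204]
516 [215.9487 120.1049] [0.5734 0.2351]
413 [146.7161 117.462 ] [0.5563 0.3214]
pred hub top [202.4552 164.2104] tab b top [254.6746 168.5521] tab a [143.6597 168.3625]
pin from wrist [ 0.5018 -0.1439  0.067 ]
```

View pics/w1c.png

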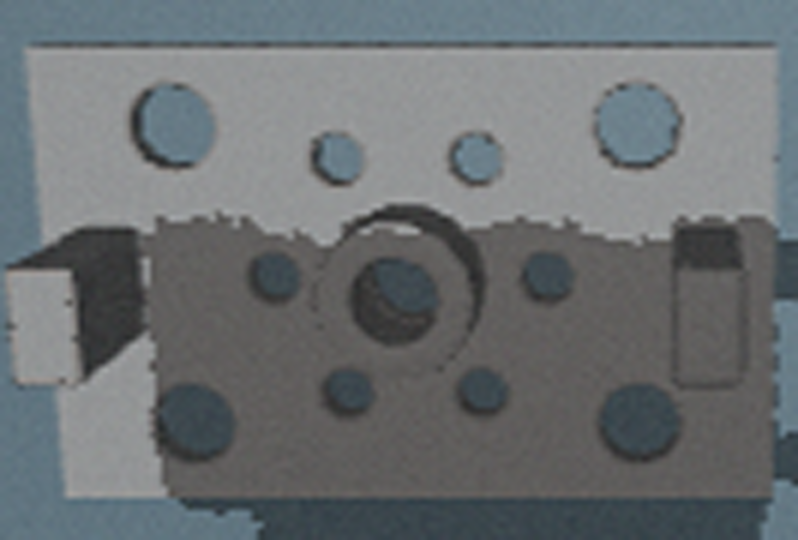

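```bash
python3 -m creep '{"hand":[0,0,0,0,0,0,0,0,0,0],"slide":[[0.03,0.002,0],[0.06,0.002,0],[0.09,0.002,0],[0.12,0.002,0],[0.15,0.002,0],[0.17,0.002,0],[0.185,0.002,0],[0.197,0.002,0],[0.208,0.002,0],[0.208,0.002,0]],"spin":[0,0,0,0,0,0,0,0,0,0]}' 10; python3 - <<'E'
from h import *
st()
cv2.imwrite('pics/w2.png',ctrl.camera('wrist')[:,:,::-1])
E
```

```text
time_s: 3.03
ee_pos: [0.5335, 0.1719, 0.0391]
eef_rot: [0.043, 1.569, -2.869]
force: [-0.9, -0.6, 0.4]
grip_width: 0.0468
t 3.03 p [0.5335 0.1719 0.0391] x [-0.002  -0.0006 -1.    ] az y -76.84 az z -166.84 F [-0.9 -0.6  0.4] w 0.0468 q [ 0.25  0.48  1.62 -0.    1.04  1.59]
```

View pics/w2.png

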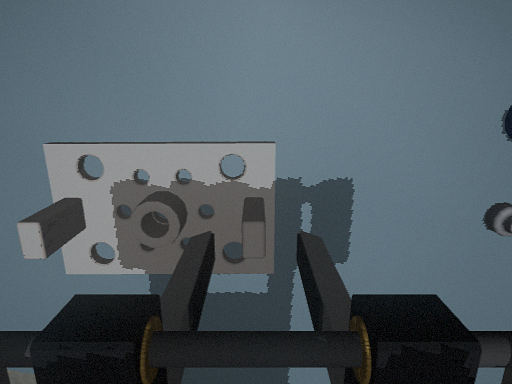

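```bash
python3 - <<'E'
from h import *
p,R,o=pose();c=ctrl.calibration('wrist')
print(proj(c,[p[0],p[1],.062]),proj(c,p),onz(c,(254,240),.062)-p)
im=cv2.imread('pics/w2.png');cv2.imwrite('pics/w2c.png',big(im,200,180,120,90,6))
E
```

```text
[254.6932 241.315 ] [254.7117 227.6627] [0.0007 0.0006 0.0217]
```

View pics/w2c.png

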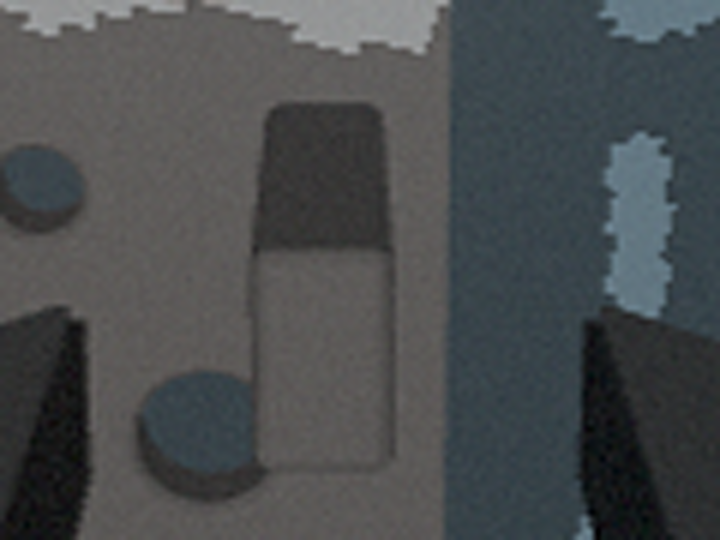

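The tab top is centred at px (253,239) between the open fingers, against an expected (255,241), so it is within about 1.5 mm. I'll close gently, then firm up.

```bash
python3 -m creep '{"hand":[1,1,1,1,1,1],"slide":[[0,0,0],[0,0,0],[0,0,0],[0,0,0],[0,0,0],[0,0,0]],"spin":[0,0,0,0,0,0]}' 10; python3 -m creep '{"hand":[1,1,1],"slide":[[0,0,0],[0,0,0],[0,0,0]],"spin":[0,0,0]}' 50; python3 - <<'E'
from h import *
st()
E
```

```text
time_s: 3.58
ee_pos: [0.5343, 0.1727, 0.0407]
eef_rot: [3.069, 1.571, 0.158]
force: [-0.4, 0.9, 0.3]
grip_width: 0.0105
time_s: 3.83
ee_pos: [0.5343, 0.1727, 0.0405]
eef_rot: [0.071, 1.571, -2.841]
force: [-0.3, -0.0, -0.2]
grip_width: 0.0003
t 3.83 p [0.5343 0.1727 0.0405] x [-0. -0. -1.] az y -76.8 az z -166.8 F [-0.3 -0.  -0.2] w 0.0003 q [ 0.25  0.48  1.62 -0.    1.04  1.59]
```

```bash
python3 - <<'E'
from h import *
cv2.imwrite('pics/w3.png',ctrl.camera('wrist')[:,:,::-1])
cv2.imwrite('pics/s3.png',big(ctrl.camera('scene')[:,:,::-1],200,190,200,150,4))
E
```

```text
(no output)
```

View pics/w3.png

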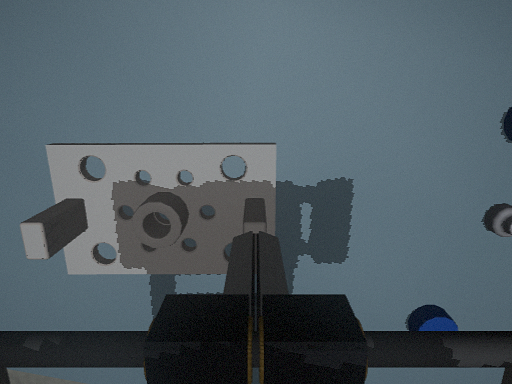

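View pics/s3.png

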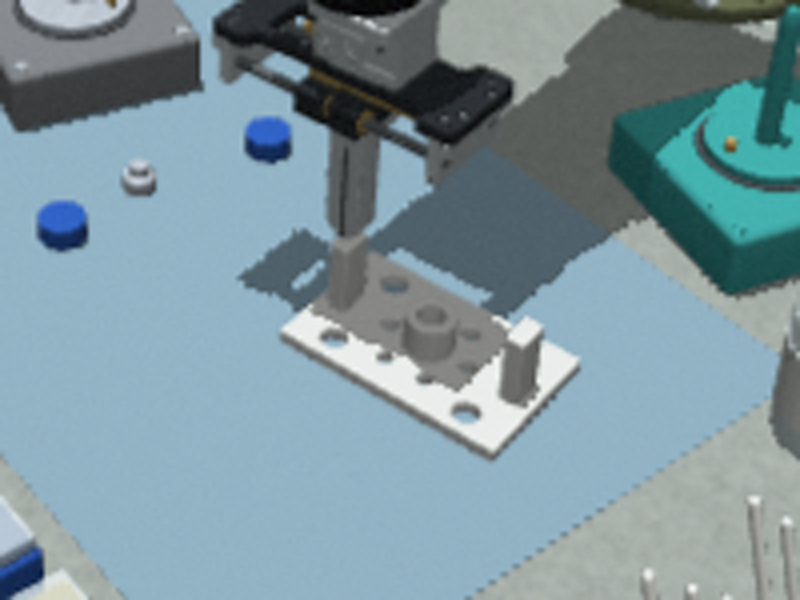

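```bash
python3 - <<'E'
from h import *
p,R,o=st();c=ctrl.calibration('wrist');s=ctrl.calibration('scene')
for k in (0,.008): 
    X=p+R@[k,0,0]; print(k,proj(c,X),proj(s,X))
X=p+R@[.008,0,0]
for dz in(-.008,.008): print(proj(s,X+R@[0,0,dz]),proj(c,X+R@[0,0,dz]))
im=cv2.imread('pics/w3.png');cv2.imwrite('pics/w3c.png',big(im,200,170,120,90,6))
E
```

```text
t 3.93 p [0.5342 0.1727 0.0405] x [-0.0001 -0.     -1.    ] az y -76.79 az z -166.79 F [-0.5  0.3  0.4] w 0.0005 q [0.25 0.48 1.62 0.   1.04 1.59]
0 [254.7404 227.6847] [287.1415 255.1976]
0.008 [254.7458 223.2904] [287.0075 257.5487]
[285.1379 259.1555] [254.7512 212.0072]
[288.8612 255.9555] [254.7405 234.3541]
```

View pics/w3c.png

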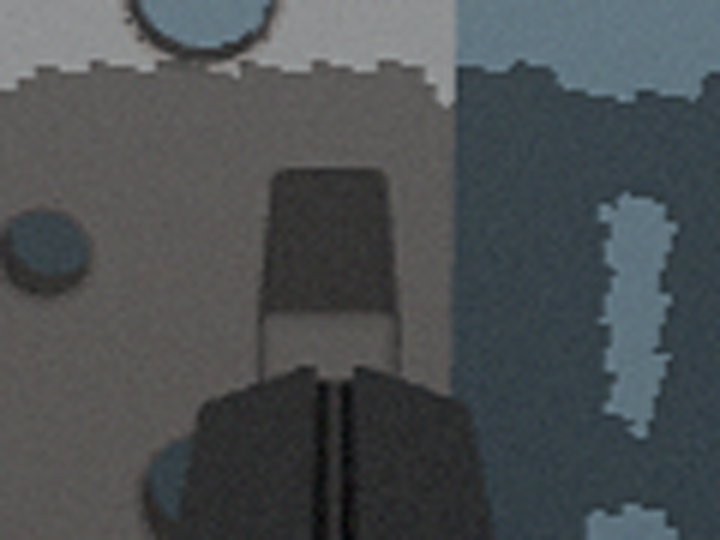

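Grip width fell to about 0, so the fingers closed on nothing. Both views put the fingertips about 30 mm higher than the stated 8 mm ahead of the TCP, just above the tab top at z≈0.062. I'll open, descend in small steps and check.

```bash
python3 -m creep '{"hand":[0,0,0,0,0,0,0],"slide":[[0,0,0],[0,0,0],[0,0,0],[0,0,0],[0.006,0,0],[0.012,0,0],[0.012,0,0]],"spin":[0,0,0,0,0,0,0]}' 10; python3 - <<'E'
from h import *
p,R,o=st();c=ctrl.calibration('wrist');s=ctrl.calibration('scene')
w=ctrl.camera('wrist')[:,:,::-1];sc=ctrl.camera('scene')[:,:,::-1]
cv2.imwrite('pics/w4.png',np.hstack([big(w,190,170,130,90,3.07)[:,:399],cv2.resize(big(sc,255,215,70,55,5.7),(399,276))]))
hw=o['grip_width']/2
for k in(.008,-.022):
  for sg in(1,-1): print(k,proj(c,p+R@[k,sg*hw,-.008]),proj(s,p+R@[k,sg*hw,-.008]),proj(s,p+R@[k,sg*hw,.008]))
E
```

```text
time_s: 4.52
ee_pos: [0.5335, 0.1725, 0.0269]
eef_rot: [0.018, 1.569, -2.893]
force: [0.3, -0.6, 0.1]
grip_width: 0.0434
t 4.52 p [0.5335 0.1725 0.0269] x [-0.0021 -0.0005 -1.    ] az y -76.8 az z -166.8 F [ 0.3 -0.6  0.1] w 0.0434 q [ 0.25  0.49  1.63 -0.    1.02  1.59]
0.008 [287.4146 212.0152] [278.4155 259.2648] [282.136 256.106]
0.008 [222.0752 211.9783] [291.9204 266.7058] [295.5978 263.4231]
-0.022 [292.1465 228.7976] [278.783  250.5018] [282.552  247.3732]
-0.022 [217.2957 228.7597] [292.4877 257.8763] [296.2122 254.6232]
```

View pics/w4.png

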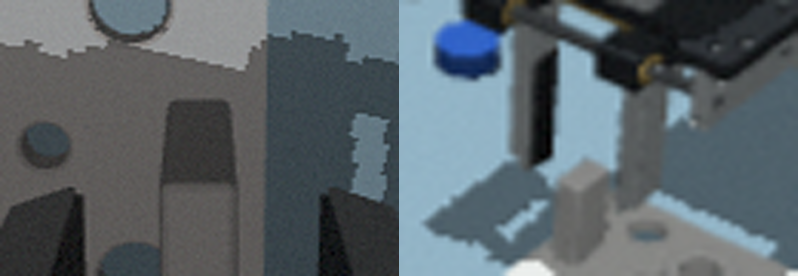

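```bash
python3 -m creep '{"hand":[0,0,0,0],"slide":[[0.003,0,0],[0.006,0,0],[0.009,0,0],[0.009,0,0]],"spin":[0,0,0,0]}' 10; python3 -m creep '{"hand":[0,0,0,0,0],"slide":[[0.003,0,0],[0.006,0,0],[0.009,0,0],[0.012,0,0],[0.012,0,0]],"spin":[0,0,0,0,0]}' 10; python3 - <<'E'
from h import *
p,R,o=st()
w=ctrl.camera('wrist')[:,:,::-1];sc=ctrl.camera('scene')[:,:,::-1]
cv2.imwrite('pics/w5.png',np.hstack([big(w,190,170,130,90,3.07)[:,:399],cv2.resize(big(sc,255,215,70,55,5.7),(399,276))]))
E
```

```text
time_s: 4.95
ee_pos: [0.5339, 0.1726, 0.0188]
eef_rot: [-0.032, 1.57, -2.943]
force: [-0.5, -0.2, -0.5]
grip_width: 0.0474
time_s: 5.37
ee_pos: [0.5339, 0.1726, 0.0068]
eef_rot: [-0.023, 1.57, -2.934]
force: [-0.8, -0.3, -0.7]
grip_width: 0.0471
t 5.37 p [0.5339 0.1726 0.0068] x [-0.0009 -0.0002 -1.    ] az y -76.79 az z -166.79 F [-0.8 -0.3 -0.7] w 0.0471 q [0.25 0.52 1.64 0.   0.98 1.59]
```

View pics/w5.png

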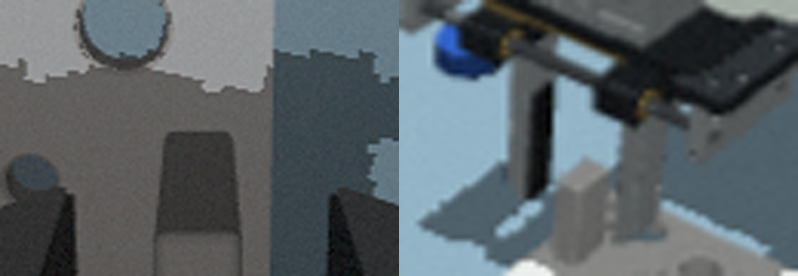

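```bash
python3 -m creep '{"hand":[1,1,1,1,1,1],"slide":[[0,0,0],[0,0,0],[0,0,0],[0,0,0],[0,0,0],[0,0,0]],"spin":[0,0,0,0,0,0]}' 10; python3 -m creep '{"hand":[1,1,1],"slide":[[0,0,0],[0,0,0],[0,0,0]],"spin":[0,0,0]}' 50; python3 - <<'E'
from h import *
st()
E
```

```text
time_s: 5.97
ee_pos: [0.5343, 0.1727, 0.0076]
eef_rot: [-2.829, 1.571, 0.543]
force: [-0.1, 0.1, 0.1]
grip_width: 0.0139
time_s: 6.22
ee_pos: [0.5343, 0.1727, 0.0076]
eef_rot: [-2.027, 1.571, 1.346]
force: [0.0, 1.0, 1.0]
grip_width: 0.0135
t 6.22 p [0.5343 0.1727 0.0076] x [ 0.  0. -1.] az y -76.79 az z -166.79 F [0. 1. 1.] w 0.0135 q [0.25 0.52 1.64 0.   0.98 1.59]
```

```bash
python3 -m creep '{"hand":[1,1,1,1,1,1,1,1,1,1,1,1],"slide":[[-0.005,0,0],[-0.015,0,0],[-0.03,0,0],[-0.05,0,0],[-0.07,0,0],[-0.09,0,0],[-0.11,0,0],[-0.13,0,0],[-0.15,0,0],[-0.17,0,0],[-0.19,0,0],[-0.19,0,0]],"spin":[0,0,0,0,0,0,0,0,0,0,0,0]}' 50; python3 - <<'E'
from h import *
p,R,o=st();print(o['moment'])
w=ctrl.camera('wrist')[:,:,::-1];sc=ctrl.camera('scene')[:,:,::-1]
cv2.imwrite('pics/w6.png',w);cv2.imwrite('pics/s6.png',big(sc,200,130,200,150,4))
E
```

```text
time_s: 7.22
ee_pos: [0.5355, 0.173, 0.2022]
eef_rot: [-3.139, 1.564, 0.233]
force: [0.5, -0.3, -1.5]
grip_width: 0.0134
t 7.22 p [0.5355 0.173  0.2022] x [ 0.0063  0.0015 -1.    ] az y -76.79 az z -166.79 F [ 0.5 -0.3 -1.5] w 0.0134 q [ 0.25  0.31  1.46 -0.    1.37  1.59]
[-0.1232 -0.019  -0.007 ]
```

View pics/w6.png

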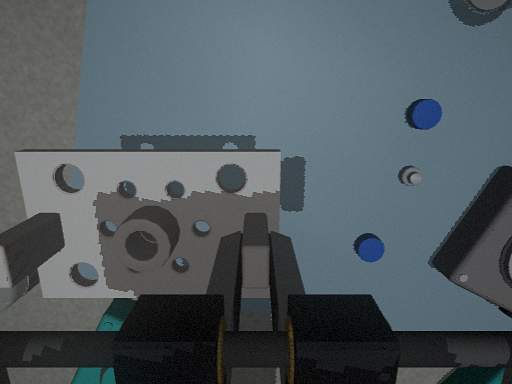

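View pics/s6.png

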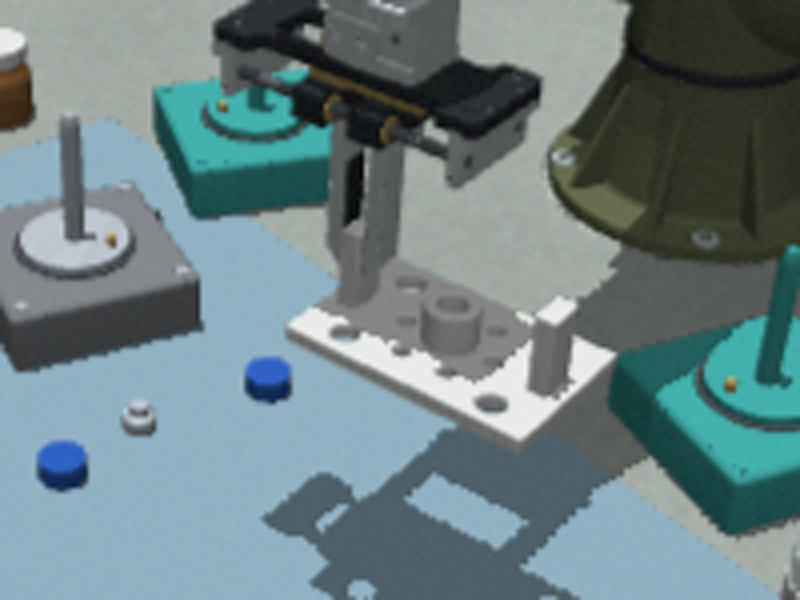

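```bash
python3 -m creep '{"hand":[1,1,1,1,1,1,1,1,1,1,1,1],"slide":[[0,0.01,0.001],[0,0.03,0.004],[0,0.055,0.008],[0,0.08,0.012],[0,0.11,0.016],[0,0.14,0.021],[0,0.17,0.026],[0,0.2,0.03],[0,0.23,0.035],[0,0.25,0.038],[0,0.261,0.04],[0,0.261,0.04]],"spin":[-1,-3,-5,-7,-9,-11,-13,-15,-17,-19,-21.2,-21.2]}' 50; python3 - <<'E'
from h import *
p,R,o=st()
w=ctrl.camera('wrist')[:,:,::-1];cv2.imwrite('pics/w7.png',w); st()
E
```

```text
time_s: 8.32
ee_pos: [0.5543, -0.0926, 0.1957]
eef_rot: [-0.696, 1.568, 3.045]
force: [-0.6, 0.4, -2.8]
grip_width: 0.0139
t 8.32 p [ 0.5543 -0.0926  0.1957] x [-0.0026  0.0003 -1.    ] az y -55.62 az z -145.62 F [-0.6  0.4 -2.8] w 0.0139 q [-0.23  0.32  1.46 -0.    1.37  0.74]
t 8.37 p [ 0.5543 -0.0912  0.1959] x [-0.0024  0.0006 -1.    ] az y -55.71 az z -145.71 F [-0.6  0.3 -2. ] w 0.0137 q [-0.23  0.32  1.46  0.    1.37  0.74]
```

View pics/w7.png

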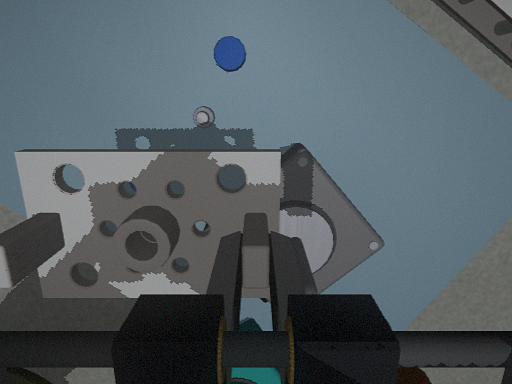

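```bash
python3 -m creep '{"hand":[1,1,1,1,1,1,1],"slide":[[0,-0.004,0.01],[0,-0.012,0.03],[0,-0.022,0.05],[0,-0.032,0.07],[0,-0.038,0.085],[0,-0.04,0.09],[0,-0.04,0.09]],"spin":[0,0,0,0,0,0,0]}' 50; python3 - <<'E'
from h import *
import json
p,R,o=st();c=ctrl.calibration('wrist')
w=ctrl.camera('wrist')[:,:,::-1];cv2.imwrite('pics/w8.png',w); st()
np.savez('w8.npz',K=c['K'],R=c['R'],t=c['t'],p=p,T=R)
E
```

```text
time_s: 8.95
ee_pos: [0.4575, -0.1079, 0.1974]
eef_rot: [-1.6, 1.571, 2.142]
force: [-0.3, 0.5, -1.7]
grip_width: 0.0133
t 8.95 p [ 0.4575 -0.1079  0.1974] x [-0.0001  0.0001 -1.    ] az y -55.63 az z -145.63 F [-0.3  0.5 -1.7] w 0.0133 q [-0.31  0.1   1.71  0.    1.33  0.66]
t 9.0 p [ 0.4583 -0.1079  0.1975] x [ 0.0003  0.0001 -1.    ] az y -55.62 az z -145.62 F [ 1.2 -0.4 -1.8] w 0.0136 q [-0.31  0.11  1.71  0.    1.33  0.66]
```

View pics/w8.png

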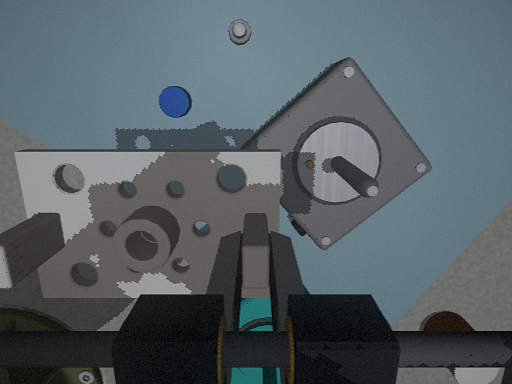

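```bash
python3 - <<'E'
from h import *
w=cv2.imread('pics/w8.png')
a=big(w,285,105,110,100,5);b=big(w,95,195,100,100,5)
cv2.imwrite('pics/w8c.png',np.hstack([a,b])[:, :1050]) if 0 else cv2.imwrite('pics/w8c.png',cv2.resize(np.hstack([a,b[:,:250]]),None,fx=1,fy=1))
E
```

```text
(no output)
```

View pics/w8c.png

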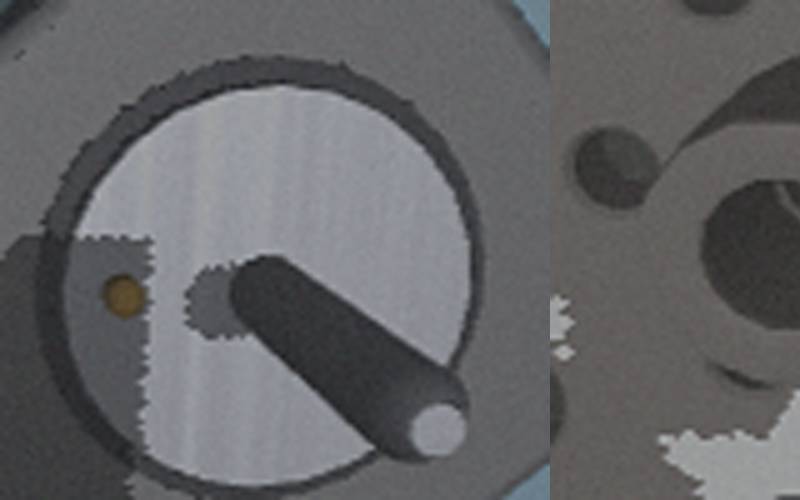

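```bash
python3 - <<'E'
from h import *
w=cv2.imread('pics/w8.png');d=np.load('w8.npz');c=dict(d);p=d['p'];T=d['T']
F=6
def fu(e,x,y): return (np.array(e)+.5)/F-.5+[x,y]
# bore
x,y=118,222;g=cv2.GaussianBlur(cv2.cvtColor(big(w,x,y,50,44,F),cv2.COLOR_BGR2GRAY),(9,9),0)
vis=big(w,x,y,50,44,F)
for th in (66,74):
  m=(g<th).astype(np.uint8);n,l,s,ce=cv2.connectedComponentsWithStats(m)
  i=l[22*F,25*F]
  k=cv2.convexHull(max(cv2.findContours((l==i).astype(np.uint8),0,1)[0],key=cv2.contourArea))
  el=cv2.fitEllipse(k);print('bore',th,i,fu(el[0],x,y),np.array(el[1])/F)
cv2.ellipse(vis,el,(0,0,255),1)
bore=fu(el[0],x,y)
# disc
x,y=290,110;g=cv2.cvtColor(big(w,x,y,100,100,F),cv2.COLOR_BGR2GRAY)
cv2.imwrite('pics/bore.png',vis)
u=p[2]-.0076;B=onz(c,bore,u+.036);print('underside',u,'bore',B,'rel tool',T.T@(B-p))
tip=onz(c,(372.2,190.6),.165);disc=onz(c,(338.1,161.8),.058);pin=onz(c,(309.6,163.8),.067)
print('tip',tip,'disc',disc,'pin',pin,'r',np.linalg.norm((pin-disc)[:2]),'ang(disc)',az(pin-disc),'ang(tip)',az(pin-tip))
print('disc diam', np.linalg.norm(onz(c,(298-.4,162),.058)-onz(c,(285+470/5-.4,162),.058)))
print('bore pred px',proj(c,p+T@[-(u+.036-p[2]),-.065,0]))
print('bore diam m',np.array(el[1])/F/340*(c['R']@B+c['t'])[2])
# top-tab pts
E
```

```text
bore 66 3 [140.9997 245.3839] [28.7307 33.009 ]
bore 74 3 [141.0387 245.3266] [29.4815 33.5908]
underside 0.1898021615216952 bore [ 0.4212 -0.0542  0.2258] rel tool [-0.0284 -0.0648 -0.0004]
tip [ 0.5188 -0.1691  0.165 ] disc [ 0.52   -0.1685  0.058 ] pin [ 0.5024 -0.1434  0.067 ] r 0.03064742271619266 ang(disc) 125.07944818035247 ang(tip) 122.6198264235702
disc diam 0.08323101495139469
bore pred px [140.6901 245.9036]
bore diam m [0.0168 0.0191]
```

View pics/bore.png

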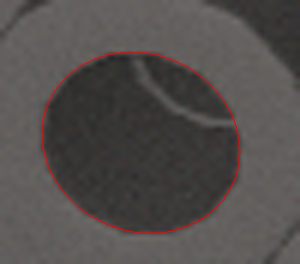

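```bash
python3 - <<'E'
from h import *
d=np.load('w8.npz');c=dict(d);p=d['p'];T=d['T'];u=p[2]-.0076
for n,q in (('far edge L',[-.145,-.05]),('far R',[.015,-.05]),('near L',[-.145,.05])):
    print(n,proj(c,p+T@[p[2]-(u+.010),q[0],q[1]]))
for q in ([-.137,-.012],[-.123,-.012]): print('tab a top',proj(c,p+T@[p[2]-(u+.062),*q]))
w=cv2.imread('pics/w8.png');cv2.imwrite('pics/w8d.png',cv2.resize(np.hstack([big(w,0,140,70,100,5),big(w,230,140,70,100,5)]),None,fx=1,fy=1))
E
```

```text
far edge L [ 13.5395 151.1171]
far R [280.0063 151.3128]
near L [ 42.6242 297.1155]
tab a top [-27.2495 245.635 ]
tab a top [  1.6141 245.6487]
```

View pics/w8d.png

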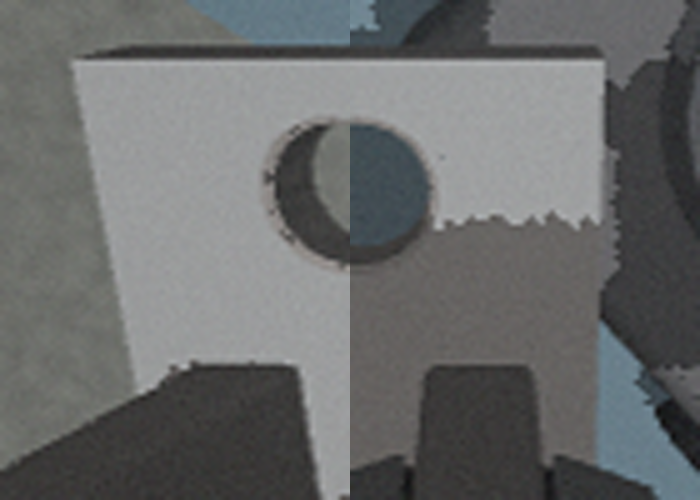

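```bash
python3 -m creep '{"hand":[1,1,1,1,1,1,1,1,1,1],"slide":[[0,0.01,0],[0,0.03,-0.002],[0,0.055,-0.004],[0,0.08,-0.008],[0,0.105,-0.012],[0,0.125,-0.014],[0,0.14,-0.016],[0,0.147,-0.016],[0,0.15,-0.016],[0,0.15,-0.016]],"spin":[0,0,0,0,0,0,0,0,0,0]}' 50; python3 - <<'E'
from h import *
p,R,o=st();print('bore',(p+R@[0,-.0648,-.0004])[:2]);s=ctrl.camera('scene')[:,:,::-1]
p,R,o=st();print('bore',(p+R@[0,-.0648,-.0004])[:2])
cv2.imwrite('pics/s9.png',big(s,140,90,160,120,5))
E
```

```text
time_s: 9.83
ee_pos: [0.5563, -0.2232, 0.1968]
eef_rot: [-1.091, 1.57, 2.651]
force: [-0.2, 0.7, -3.3]
grip_width: 0.0139
t 9.83 p [ 0.5563 -0.2232  0.1968] x [-0.0008  0.0004 -1.    ] az y -55.6 az z -145.6 F [-0.2  0.7 -3.3] w 0.0139 q [-0.44  0.4   1.35  0.    1.4   0.53]
bore [ 0.52   -0.1695]
t 9.88 p [ 0.556  -0.2228  0.1972] x [-0.0005  0.0004 -1.    ] az y -55.59 az z -145.59 F [-0.2 -0.  -2.3] w 0.013 q [-0.44  0.4   1.35  0.    1.4   0.53]
bore [ 0.5198 -0.1691]
```

View pics/s9.png

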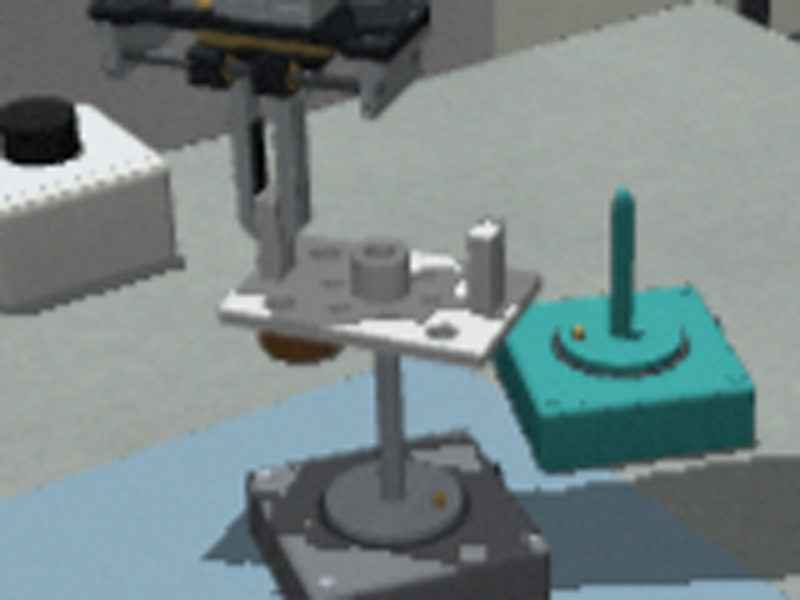

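```bash
python3 - <<'E'
from h import *
p,R,o=pose();s=ctrl.calibration('scene')
im=ctrl.camera('scene')[:,:,::-1];v=big(im,150,70,80,80,7).copy()
def P(X): u=proj(s,X); return tuple(int(round(k)) for k in ((u-[150,70]+.5)*7))
# grid: heights above underside at rod axis (tool y=-.065) and at finger
u=p[2]-.0076
for ty in (0,-.065):
  for h in (31,62,95,107,119,128,140):
    X=p+R@[-(u+h/1000-p[2]),ty,0]; q=P(X); cv2.circle(v,q,2,(0,0,255),-1); cv2.putText(v,str(h),(q[0]+4,q[1]+4),0,.4,(0,0,255),1)
cv2.imwrite('pics/s10.png',v)
E
```

```text
(no output)
```

View pics/s10.png

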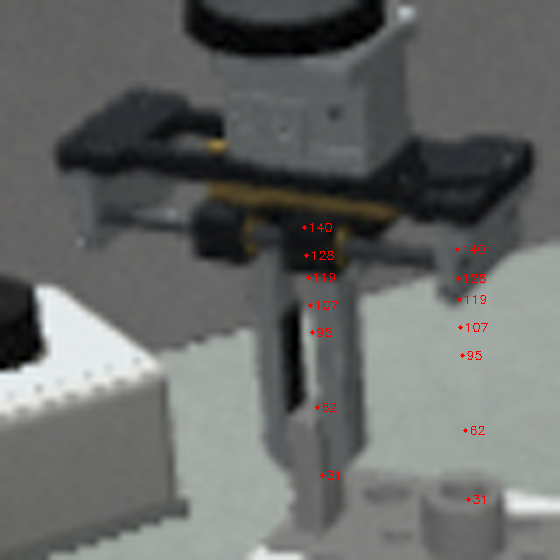

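Body clearance is fine: the brackets sit about 130 mm above the deck's underside, and the rod reaches 107 mm when home. The hub is over the rod, so I'll lower it onto the taper gently.

```bash
python3 -m creep '{"hand":[1,1,1,1,1,1,1,1],"slide":[[0.005,0,0],[0.01,0,0],[0.015,0,0],[0.019,0,0],[0.022,0,0],[0.025,0,0],[0.028,0,0],[0.028,0,0]],"spin":[0,0,0,0,0,0,0,0]}' 50; python3 - <<'E'
from h import *
p,R,o=st();print('tool F',R.T@o['force'],'bore',(p+R@[0,-.0648,-.0004])[:2],'under',p[2]-.0076,o['moment'])
E
```

```text
time_s: 10.6
ee_pos: [0.5558, -0.223, 0.1689]
eef_rot: [-1.019, 1.57, 2.723]
force: [-0.7, -0.4, -1.6]
grip_width: 0.0136
t 10.6 p [ 0.5558 -0.223   0.1689] x [-0.0008  0.0003 -1.    ] az y -55.59 az z -145.59 F [-0.7 -0.4 -1.6] w 0.0136 q [-0.44  0.42  1.39 -0.    1.34  0.53]
tool F [ 1.5737 -0.0709  0.8205] bore [ 0.5196 -0.1694] under 0.16126119043155074 [-0.1251 -0.1238  0.0054]
```

Underside is at 0.161, around the tip, with no contact force. I'll continue down the taper slowly.

```bash
python3 -m creep '{"hand":[1,1,1,1],"slide":[[0.002,0,0],[0.004,0,0],[0.006,0,0],[0.006,0,0]],"spin":[0,0,0,0]}' 50; python3 -m creep '{"hand":[1,1,1,1],"slide":[[0.002,0,0],[0.004,0,0],[0.006,0,0],[0.006,0,0]],"spin":[0,0,0,0]}' 50;  python3 - <<'E'
from h import *
p,R,o=st();print('tool F',R.T@o['force'],'bore',(p+R@[0,-.0648,-.0004])[:2],'under',p[2]-.0076,o['moment'])
cv2.imwrite('pics/s11.png',big(ctrl.camera('scene')[:,:,::-1],140,90,160,120,5))
E
```

```text
time_s: 10.93
ee_pos: [0.5559, -0.223, 0.1631]
eef_rot: [-1.054, 1.57, 2.688]
force: [0.2, 0.6, -2.2]
grip_width: 0.0135
time_s: 11.27
ee_pos: [0.5559, -0.223, 0.157]
eef_rot: [-1.021, 1.57, 2.721]
force: [0.4, -0.3, -2.2]
grip_width: 0.0138
t 11.27 p [ 0.5559 -0.223   0.157 ] x [-0.0006  0.0003 -1.    ] az y -55.59 az z -145.59 F [ 0.4 -0.3 -2.2] w 0.0138 q [-0.44  0.43  1.4  -0.    1.32  0.53]
tool F [ 2.2002  0.5028 -0.136 ] bore [ 0.5196 -0.1694] under 0.1494281040214852 [-0.0591 -0.0851 -0.0006]
```

View pics/s11.png

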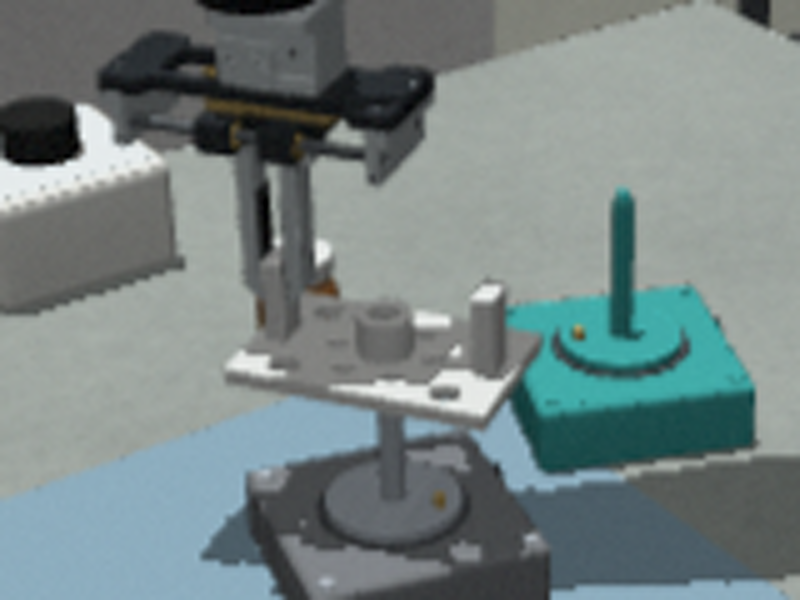

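```bash
python3 -m creep '{"hand":[1,1,1,1,1,1],"slide":[[0.003,0,0],[0.006,0,0],[0.009,0,0],[0.012,0,0],[0.015,0,0],[0.015,0,0]],"spin":[0,0,0,0,0,0]}' 50; python3 - <<'E'
from h import *
p,R,o=st();print('tool F',R.T@o['force'],'bore',(p+R@[0,-.0648,-.0004])[:2],'under',p[2]-.0076,o['moment'])
E
python3 -m creep '{"hand":[1,1,1,1,1,1],"slide":[[0.003,0,0],[0.006,0,0],[0.009,0,0],[0.012,0,0],[0.015,0,0],[0.015,0,0]],"spin":[0,0,0,0,0,0]}' 50; python3 - <<'E'
from h import *
p,R,o=st();print('tool F',R.T@o['force'],'bore',(p+R@[0,-.0648,-.0004])[:2],'under',p[2]-.0076,o['moment'])
cv2.imwrite('pics/w11.png',ctrl.camera('wrist')[:,:,::-1])
E
```

```text
time_s: 11.82
ee_pos: [0.5558, -0.223, 0.1417]
eef_rot: [-1.016, 1.57, 2.726]
force: [-0.0, -0.2, -2.3]
grip_width: 0.0134
t 11.82 p [ 0.5558 -0.223   0.1417] x [-0.0009  0.0004 -1.    ] az y -55.6 az z -145.6 F [-0.  -0.2 -2.3] w 0.0134 q [-0.44  0.44  1.42 -0.    1.28  0.53]
tool F [2.3073 0.1143 0.1129] bore [ 0.5195 -0.1693] under 0.1341347226251104 [-0.1528 -0.1164  0.0238]
time_s: 12.32
ee_pos: [0.5558, -0.223, 0.1268]
eef_rot: [-1.01, 1.57, 2.732]
force: [-0.7, 0.1, -2.9]
grip_width: 0.0137
t 12.32 p [ 0.5558 -0.223   0.1268] x [-0.0009  0.0004 -1.    ] az y -55.6 az z -145.6 F [-0.7  0.1 -2.9] w 0.0137 q [-0.44  0.45  1.44 -0.    1.25  0.53]
tool F [ 2.8608 -0.5002  0.4692] bore [ 0.5195 -0.1693] under 0.11915604034519098 [-0.1428 -0.1066  0.027 ]
```

View pics/w11.png

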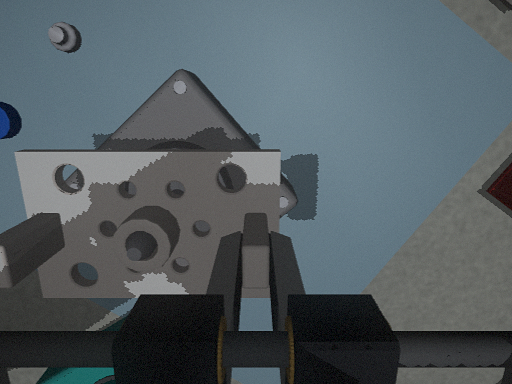

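```bash
python3 - <<'E'
from h import *
w=cv2.imread('pics/w11.png');cv2.imwrite('pics/w11c.png',big(w,110,215,70,60,9))
p,R,o=pose();c=ctrl.calibration('wrist');B=p+R@[0,-.0648,-.0004]
print('pred tip px',proj(c,[*B[:2],.165]),'bore top px',proj(c,[*B[:2],p[2]-.0076+.036]))
E
```

```text
pred tip px [135.4326 252.5317] bore top px [141.018  245.2523]
```

View pics/w11c.png

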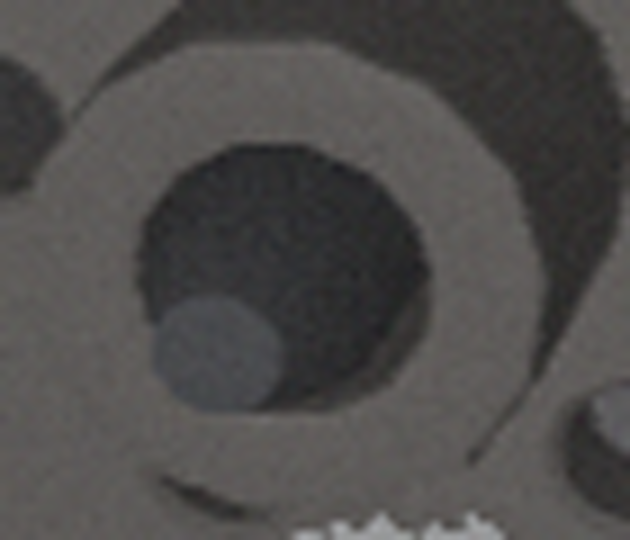

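```bash
python3 -m creep '{"hand":[1,1,1,1,1,1,1,1],"slide":[[0.003,-0.0005,0.0003],[0.006,-0.0005,0.0003],[0.009,-0.0005,0.0003],[0.012,-0.0005,0.0003],[0.015,-0.0005,0.0003],[0.018,-0.0005,0.0003],[0.02,-0.0005,0.0003],[0.02,-0.0005,0.0003]],"spin":[0,0,0,0,0,0,0,0]}' 50; python3 - <<'E'
from h import *
p,R,o=st();print('tool F',R.T@o['force'],'bore',(p+R@[0,-.0648,-.0004])[:2],'under',p[2]-.0076,o['moment'])
E
python3 -m creep '{"hand":[1,1,1,1,1,1,1,1],"slide":[[0.003,0,0],[0.006,0,0],[0.009,0,0],[0.012,0,0],[0.015,0,0],[0.018,0,0],[0.02,0,0],[0.02,0,0]],"spin":[0,0,0,0,0,0,0,0]}' 50; python3 - <<'E'
from h import *
p,R,o=st();print('tool F',R.T@o['force'],'bore',(p+R@[0,-.0648,-.0004])[:2],'under',p[2]-.0076,o['moment'])
cv2.imwrite('pics/w12.png',ctrl.camera('wrist')[:,:,::-1])
E
```

```text
time_s: 13.03
ee_pos: [0.5553, -0.2228, 0.107]
eef_rot: [-1.004, 1.57, 2.738]
force: [-0.1, 0.3, -2.4]
grip_width: 0.0136
t 13.03 p [ 0.5553 -0.2228  0.107 ] x [-0.0007  0.0003 -1.    ] az y -55.59 az z -145.59 F [-0.1  0.3 -2.4] w 0.0136 q [-0.44  0.47  1.46 -0.    1.21  0.53]
tool F [ 2.4305 -0.3097 -0.0522] bore [ 0.519  -0.1691] under 0.09936643985451427 [-0.1618 -0.0588  0.0182]
time_s: 13.7
ee_pos: [0.5553, -0.2228, 0.087]
eef_rot: [-1.06, 1.57, 2.682]
force: [-0.4, -0.9, -2.1]
grip_width: 0.0136
t 13.7 p [ 0.5553 -0.2228  0.087 ] x [-0.0007  0.0003 -1.    ] az y -55.6 az z -145.6 F [-0.4 -0.9 -2.1] w 0.0136 q [-0.44  0.49  1.48  0.    1.18  0.53]
tool F [2.1391 0.5545 0.8127] bore [ 0.519  -0.1691] under 0.07938469291888367 [-0.167  -0.1108  0.0129]
```

View pics/w12.png

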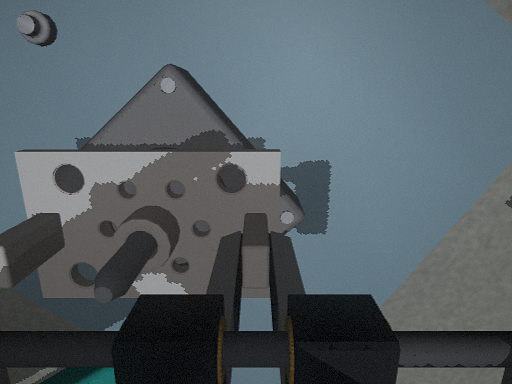

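```bash
python3 -m creep '{"hand":[1,1,1,1,1,1],"slide":[[0.002,0,0],[0.004,0,0],[0.006,0,0],[0.008,0,0],[0.01,0,0],[0.01,0,0]],"spin":[0,0,0,0,0,0]}' 50; python3 - <<'E'
from h import *
p,R,o=st();print('tool F',R.T@o['force'],'bore',(p+R@[0,-.0648,-.0004])[:2],'under',p[2]-.0076,o['moment'])
w=ctrl.camera('wrist')[:,:,::-1]
cv2.imwrite('pics/w13.png',big(w,75,185,150,125,5))
E
```

```text
time_s: 14.25
ee_pos: [0.5553, -0.2228, 0.077]
eef_rot: [-1.071, 1.57, 2.671]
force: [-0.6, 0.7, -2.8]
grip_width: 0.0136
t 14.25 p [ 0.5553 -0.2228  0.077 ] x [-0.0006  0.0003 -1.    ] az y -55.59 az z -145.59 F [-0.6  0.7 -2.8] w 0.0136 q [-0.44  0.5   1.48  0.    1.16  0.53]
tool F [ 2.7767 -0.8941  0.1045] bore [ 0.519  -0.1691] under 0.06942515797804415 [-0.1492 -0.1269  0.0312]
```

View pics/w13.png

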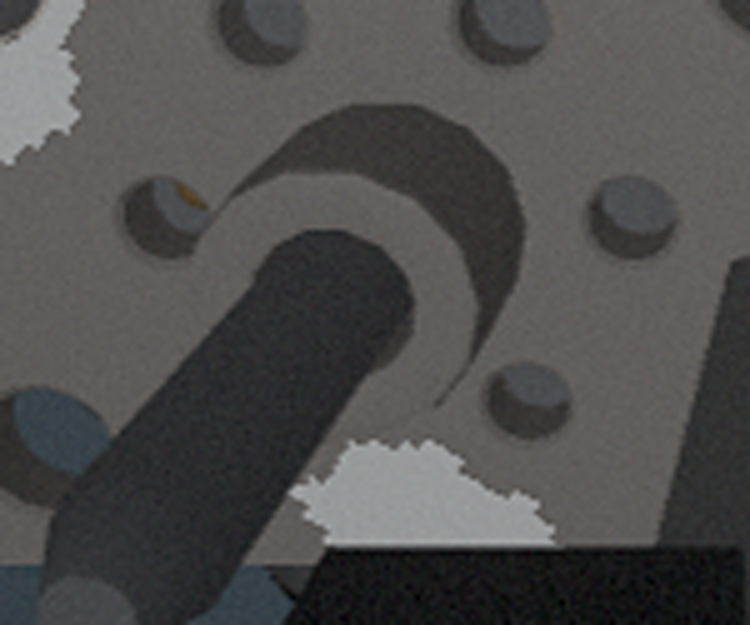

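```bash
python3 - <<'E'
from h import *
p,R,o=pose();c=ctrl.calibration('wrist');B=(p+R@[0,-.0648,-.0004])[:2]
for a in (118,121,124.4,127,130):
    X=np.array([*(B+.03*np.array([np.cos(np.radians(a)),np.sin(np.radians(a))])),.067]); u=proj(c,X); print(a,u,(u-[75,185]+.5)*5)
d=np.radians(124.4);H=B+.03*np.array([np.cos(d),np.sin(d)])
print('hole top',(proj(c,[*H,.0794])-[75,185]+.5)*5,'hole bottom',(proj(c,[*H,.0694])-[75,185]+.5)*5, 'px/mm',5*340/.27/1000)
E
```

```text
118 [114.7772 216.6622] [201.3859 160.8109]
121 [114.845  218.8454] [201.725  171.7269]
124.4 [115.0691 221.3176] [202.8454 184.0878]
127 [115.3449 223.2014] [204.2246 193.5068]
130 [115.7742 225.3623] [206.3712 204.3115]
hole top [164.7846 218.0029] hole bottom [195.7881 190.3764] px/mm 6.296296296296296
```

The brass pin shows in the hole at crop px (190,195), where an aligned pin should appear. I'll continue down in small steps.

```bash
python3 -m creep '{"hand":[1,1,1,1],"slide":[[0.001,0,0],[0.002,0,0],[0.003,0,0],[0.003,0,0]],"spin":[0,0,0,0]}' 50; python3 - <<'E'
from h import *
p,R,o=st();print('tool F',R.T@o['force'],'under',p[2]-.0076,o['moment'])
E
python3 -m creep '{"hand":[1,1,1,1],"slide":[[0.001,0,0],[0.002,0,0],[0.003,0,0],[0.003,0,0]],"spin":[0,0,0,0]}' 50;  python3 - <<'E'
from h import *
p,R,o=st();print('tool F',R.T@o['force'],'under',p[2]-.0076,o['moment'])
E
```

```text
time_s: 14.63
ee_pos: [0.5554, -0.2228, 0.0743]
eef_rot: [-1.08, 1.57, 2.662]
force: [0.5, 0.7, -3.4]
grip_width: 0.0136
t 14.63 p [ 0.5554 -0.2228  0.0743] x [-0.0003  0.0001 -1.    ] az y -55.6 az z -145.6 F [ 0.5  0.7 -3.4] w 0.0136 q [-0.44  0.51  1.49  0.    1.15  0.53]
tool F [ 3.3992 -0.2361 -0.8294] under 0.06673192165898255 [-0.1455 -0.1271 -0.0269]
time_s: 14.97
ee_pos: [0.5554, -0.2228, 0.0713]
eef_rot: [-1.038, 1.571, 2.704]
force: [-0.2, 0.6, -2.0]
grip_width: 0.0139
t 14.97 p [ 0.5554 -0.2228  0.0713] x [-0.0003  0.0001 -1.    ] az y -55.6 az z -145.6 F [-0.2  0.6 -2. ] w 0.0139 q [-0.44  0.51  1.49 -0.    1.14  0.53]
tool F [ 1.9935 -0.6176 -0.1349] under 0.06371952988064733 [-0.1325 -0.1155  0.0047]
```

```bash
python3 -m creep '{"hand":[1,1,1,1],"slide":[[0.001,0,0],[0.002,0,0],[0.003,0,0],[0.003,0,0]],"spin":[0,0,0,0]}' 50; python3 - <<'E'
from h import *
p,R,o=st();print('tool F',R.T@o['force'],'under',p[2]-.0076,o['moment'])
E
python3 -m creep '{"hand":[1,1,1,1],"slide":[[0.0005,0,0],[0.001,0,0],[0.0015,0,0],[0.0015,0,0]],"spin":[0,0,0,0]}' 50;  python3 - <<'E'
from h import *
p,R,o=st();print('tool F',R.T@o['force'],'under',p[2]-.0076,o['moment'])
E
```

```text
time_s: 15.3
ee_pos: [0.5554, -0.2228, 0.0683]
eef_rot: [-1.044, 1.57, 2.698]
force: [-0.3, -0.5, -2.5]
grip_width: 0.0138
t 15.3 p [ 0.5554 -0.2228  0.0683] x [-0.0003  0.0001 -1.    ] az y -55.59 az z -145.59 F [-0.3 -0.5 -2.5] w 0.0138 q [-0.44  0.51  1.49  0.    1.14  0.53]
tool F [2.5247 0.1847 0.5385] under 0.06068254395337309 [-0.1336 -0.12   -0.0471]
time_s: 15.63
ee_pos: [0.5555, -0.2229, 0.0669]
eef_rot: [-1.247, 1.571, 2.495]
force: [-0.5, 0.4, -2.3]
grip_width: 0.0134
t 15.63 p [ 0.5555 -0.2229  0.0669] x [-0.0001  0.0001 -1.    ] az y -55.6 az z -145.6 F [-0.5  0.4 -2.3] w 0.0134 q [-0.44  0.52  1.49  0.    1.14  0.53]
tool F [ 2.3013 -0.6461  0.1722] under 0.0593455374529001 [-0.2062 -0.1346 -0.0103]
```

```bash
python3 -m creep '{"hand":[1,1,1,1],"slide":[[0.0005,0,0],[0.001,0,0],[0.001,0,0],[0.001,0,0]],"spin":[0,0,0,0]}' 50; python3 - <<'E'
from h import *
p,R,o=st();print('tool F',R.T@o['force'],'under',p[2]-.0076,o['moment'])
E
python3 -m creep '{"hand":[1,1,1,1],"slide":[[0.0005,0,0],[0.001,0,0],[0.001,0,0],[0.001,0,0]],"spin":[0,0,0,0]}' 50;  python3 - <<'E'
from h import *
p,R,o=st();print('tool F',R.T@o['force'],'under',p[2]-.0076,o['moment'])
w=ctrl.camera('wrist')[:,:,::-1];s=ctrl.camera('scene')[:,:,::-1]
cv2.imwrite('pics/w14.png',big(w,75,185,150,125,5));cv2.imwrite('pics/s14.png',big(s,140,110,160,120,5))
E
```

```text
time_s: 15.97
ee_pos: [0.5555, -0.2229, 0.066]
eef_rot: [-1.124, 1.571, 2.618]
force: [-0.6, 0.2, -2.3]
grip_width: 0.0138
t 15.97 p [ 0.5555 -0.2229  0.066 ] x [-0.0001  0.     -1.    ] az y -55.6 az z -145.6 F [-0.6  0.2 -2.3] w 0.0138 q [-0.44  0.52  1.49  0.    1.13  0.53]
tool F [ 2.2577 -0.4409  0.3779] under 0.058424513127949114 [-0.1003 -0.059  -0.0093]
time_s: 16.3
ee_pos: [0.5557, -0.223, 0.0655]
eef_rot: [2.131, 1.57, -0.41]
force: [-2.4, -0.5, 4.6]
grip_width: 0.0138
t 16.3 p [ 0.5557 -0.223   0.0655] x [ 0.0005 -0.0002 -1.    ] az y -55.6 az z -145.6 F [-2.4 -0.5  4.6] w 0.0138 q [-0.44  0.52  1.49  0.    1.13  0.53]
tool F [-4.629  -0.8884  2.2633] under 0.057933353655641874 [0.2105 0.4376 0.0205]
```

View pics/s14.png

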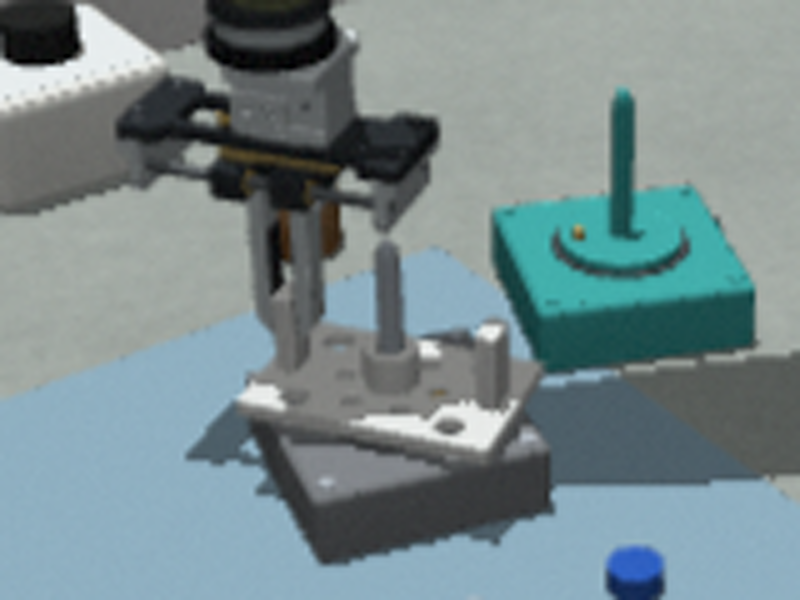

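View pics/w14.png

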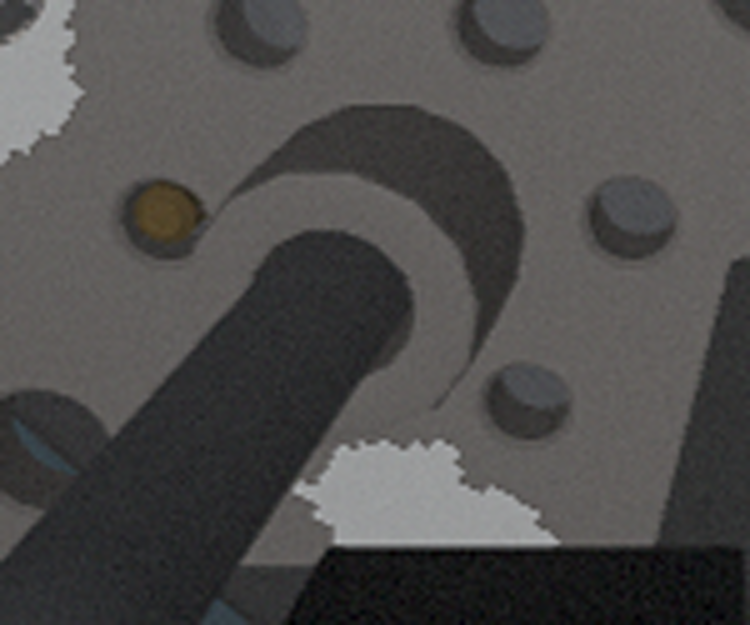

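Contact came at underside z=0.058, with about 7 N change in force, and the pin shows through the hole at crop px (165,212). The deck is home, so I'll release with limited opening and withdraw straight up.

```bash
python3 -m creep '{"hand":[0.2,0.2,0.2,0.2,0.2,0.2],"slide":[[0,0,0],[0,0,0],[0,0,0],[0,0,0],[0,0,0],[0,0,0]],"spin":[0,0,0,0,0,0]}' 10; python3 -m creep '{"hand":[0.2,0.2,0.2,0.2,0.2,0.2,0.2,0.2,0.2],"slide":[[-0.005,0,0],[-0.015,0,0],[-0.03,0,0],[-0.05,0,0],[-0.075,0,0],[-0.1,0,0],[-0.13,0,0],[-0.15,0,0],[-0.15,0,0]],"spin":[0,0,0,0,0,0,0,0,0]}' 10; python3 - <<'E'
from h import *
st()
w=ctrl.camera('wrist')[:,:,::-1];s=ctrl.camera('scene')[:,:,::-1]
cv2.imwrite('pics/w15.png',w);cv2.imwrite('pics/s15.png',big(s,140,110,160,120,5))
E
```

```text
time_s: 16.9
ee_pos: [0.5555, -0.2228, 0.0649]
eef_rot: [-1.291, 1.571, 2.451]
force: [1.1, -0.3, -0.2]
grip_width: 0.0375
time_s: 17.65
ee_pos: [0.5568, -0.2235, 0.221]
eef_rot: [2.102, 1.563, -0.439]
force: [-0.3, -0.7, 0.2]
grip_width: 0.0375
t 17.65 p [ 0.5568 -0.2235  0.221 ] x [ 0.0072 -0.0034 -1.    ] az y -55.6 az z -145.59 F [-0.3 -0.7  0.2] w 0.0375 q [-0.44  0.38  1.32  0.    1.44  0.53]
```

View pics/s15.png

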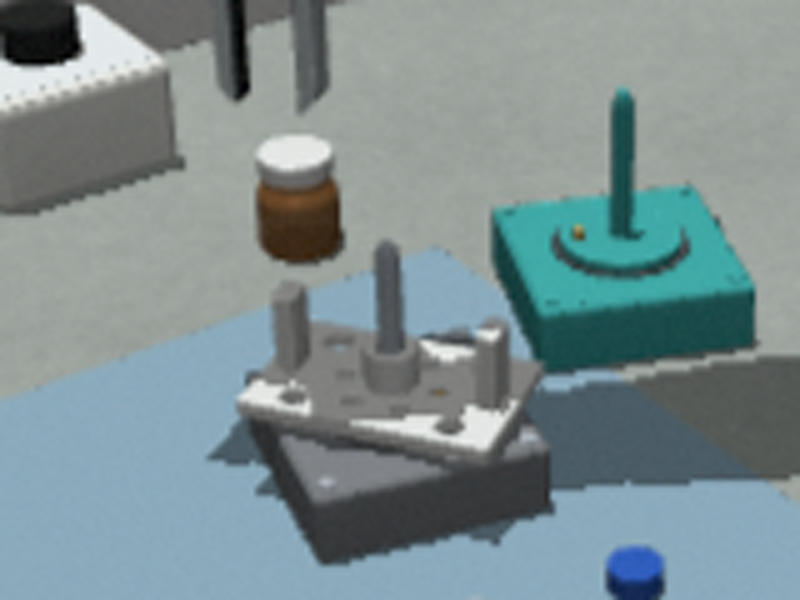

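View pics/w15.png

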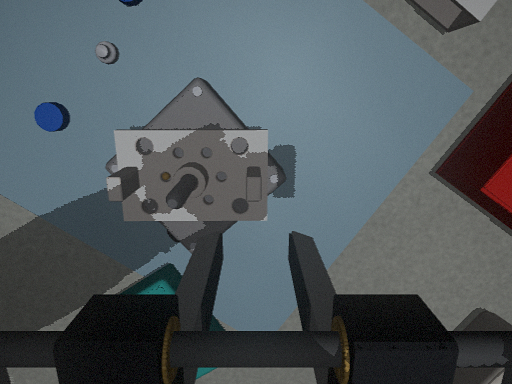

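```bash
python3 - <<'E'
from h import *
p,R,o=st();c=ctrl.calibration('wrist')
B=np.array([.519,-.1691]);a=np.radians(124.4);ex=np.array([np.cos(a),np.sin(a)]);ey=np.array([-ex[1],ex[0]])
for z in(.068,.077):print(z,[proj(c,[*(B+sx*.08*ex+sy*.05*ey),z]).round(1).tolist() for sx,sy in((1,1),(-1,1),(-1,-1),(1,-1))])
print('tabs',[proj(c,[*(B+s*.065*ex),.12]).round(1).tolist() for s in(1,-1)],'pin',proj(c,[*(B+.03*ex),.067]).round(1))
w=cv2.imread('pics/w15.png');cv2.imwrite('pics/w15c.png',big(w,100,115,180,120,4.4))
cv2.imwrite('pics/t15.png',ctrl.camera('top')[:,:,::-1])
E
```

```text
t 17.75 p [ 0.5556 -0.2229  0.2161] x [ 0.0016 -0.0008 -1.    ] az y -55.6 az z -145.6 F [-0.3  0.4 -1.1] w 0.0375 q [-0.44  0.38  1.32 -0.    1.43  0.53]
0.068 [[123.6, 220.4], [268.2, 220.4], [269.4, 128.6], [113.1, 128.5]]
0.077 [[120.5, 223.3], [268.6, 223.3], [269.8, 129.4], [109.5, 129.3]]
tabs [[113.2, 188.9], [254.7, 188.9]] pin [165.7 176. ]
```

View pics/w15c.png

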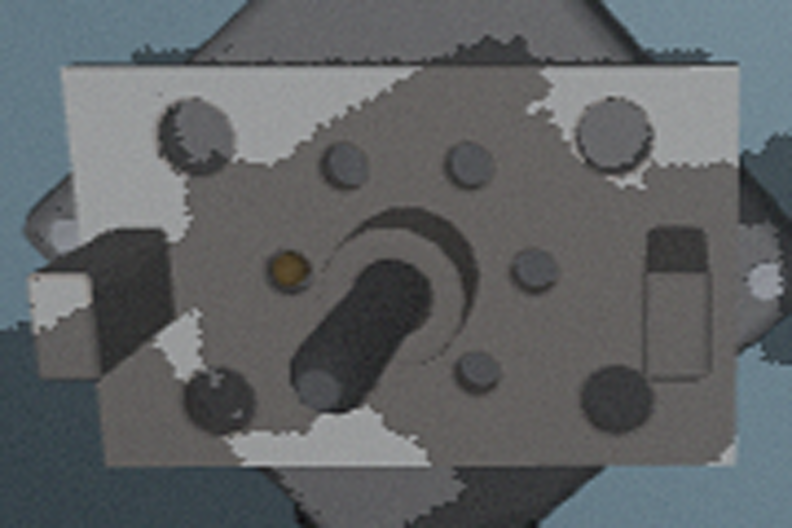

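View pics/t15.png

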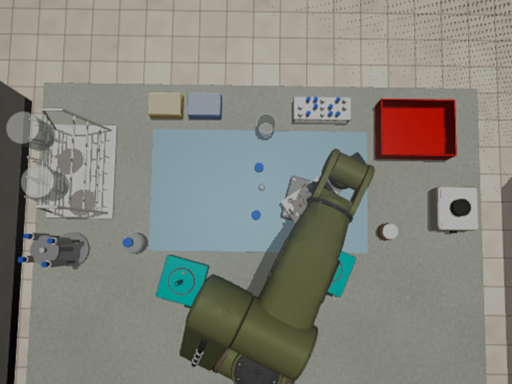

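The plate corners match a plate top at z=0.068 (bottom edge 143 px; 145 px expected if home, 148 px if on the pin). The bottle, beaker and jar stand where they were, so I'm handing in.

```bash
python3 -c "
from station import ctrl
print(ctrl.hand_in())"
```

```text
the job is handed in; nothing more can be done
None
```

The deck is home on its carousel, released, and the job is handed in at about 17.8 s of the 67 s allowed. I gripped it by tab_b, turned it about 21° in the air to the pin angle seen in the images, and lowered it squarely over the rod. It went over the pin without force, so no turning on the pin was needed.

**Last checks:**
- **Seating:** first contact came with the underside reading 0.058 m, after a force change of about 7 N. The brass pin shows inside its hole.
- **Height:** the plate's lower edge measured 143 px in the wrist view. A deck sitting home should give 145 px, and one resting on the pin 148 px.
- **Surroundings:** the bottle, beaker and jar stand where they were, and the robot is clear, raised 150 mm above the release point.

**What failed or disagreed:**
- **First grasp:** it closed on nothing, because the fingertips stood about 30 mm further back than the stated 8 mm ahead of the TCP. I found this in two views, lowered further and re-gripped, and the deck did not appear to move.
- **Cameras:** the top and wrist cameras differed by about 2.5 mm along y, and I used the wrist camera's values. A wrist-view check partway down the rod put the bore about 1.5 mm off centre. I corrected by 0.6 mm and saw no side force above the noise until contact.

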